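Read a sample against its blank on a bench photometer

ROBOT

A 6-joint arm with a two-finger parallel gripper is mounted at the origin on the work surface. World frame = base frame: x ahead of the robot, y to its left, z up, the work surface at z = 0. Lengths are in m, angles in degrees, forces in N, time in s.
With the tool pointing down it reaches from about 0.4 to 0.825 m from the base axis. Payload 7 kg.
Tool frame: the origin (TCP) lies between the finger pads; the fingertips stand 19 mm ahead of it and the grasp point (between the pads) is the TCP (r.finger_overhang is the distance from the TCP to the fingertips, in m); z points along the fingers, y is the direction in which the jaws open and shut (so a half turn about z gives the same grasp; the last joint's range is limited). The gripper opens to 88 mm and grips with 3 to 60 N. Pads are 19 mm wide; open, the fingers measure 130 mm over their backs; the gripper's body (78 mm by 193 mm) begins 47 mm behind the grasp point.
Start: joints at [-58.493, 20.546, 0.682, 0, -70.136, -16.507], TCP at [0.175, -0.652, 0.246] pointing down, gripper open.
Joint ranges: [-176.03, 176.03], [-82.01, 121.73], [-58.28, 71.71], [-173.87, 95.51], [-174.79, -0.11], [-173.66, 173.66]. Speed limits (degrees/s): [136.94, 136.94, 172.46, 180, 180, 180].

INTERFACE

Orientations are given as [roll, pitch, yaw] about the fixed x, y, z axes, in that order (R = Rz(yaw) Ry(pitch) Rx(roll)).
In Python, from plant import r, optics gives the robot as it stands. The module is installed in compiled form; this text tells all that it offers.
- The arm moves only by the tool step_arm, never from a script. Its argument "increments" is a list of rows, each an object of numbers: "tx", "ty", "tz": the shift along the world's x, y, z in mm; "ax", "ay", "az": the turn, a rotation vector about the world's x, y, z in degrees; "claw": the gripper command: -1 is shut, 1 is fully open, values between are in proportion. In form: [{"tx": .., "ty": .., "tz": .., "ax": .., "ay": .., "az": .., "claw": ..}, ...]. A call has 1 to 12 rows; each row shifts and turns the commanded pose from where the row before left it; what a row does not reach is not made up. A row lasts 1/10 s, in which the tool goes at most 50 mm and 8.59 degrees, less where a joint would pass 70% of its speed; a pose out of reach is approached as far as the arm can. A call with a gripper value outside its range is refused whole. The fingers move at their own pace and stop on an object; "newtons" is the grip in N (left out, the last holds). Time passes only in rows, so rows that do not move let the fingers close. It gives the time, the measured TCP pose, the force and the opening at its end, in the units of the state.
- r.get_state(): the state, without advancing time (a new reading comes with each control period).
- optics.capture(name): name is "scene" or "top" or "wrist"; returns a dict with "image" (400x640x3 uint8, blue, green, red), "depth" (400x640 float32, m along the optical axis (not along the pixel's ray), 0 where there is no reading), "fx", "fy", "cx", "cy" (pixels), "R" (3x3) and "t" (3): a world point X has camera coordinates R X + t. Camera axes: x right, y down, z forward; pixel columns grow to the right and rows downward; lengths in m; the calibration is good to about 2 mm. A picture is of the moment at which its call begins.
- r.close_job(): hands the job in, once; it reports no verdict.
The state is a dict: "time_s": time; "joints": joint angles; "qd": joint speeds; "joint_torque": joint torques, N m; "tcp_pos": TCP position; "eef_rot": TCP orientation; "contact_force": force on the tool from outside, world axes, zero at the start; "moment": the same for the moment, N m; "gripper_width": finger opening in m.
Only numpy, scipy, OpenCV 4.12 (cv2) and the standard library are available. Lean on these libraries where they do the work, as an engineer would, in place of code of your own. Each camera call takes 0.05 s, during which the arm holds its last target. There are 200 camera calls.

TASK

The photometer is shut with the blank in its beam: read the sample against it, using light touches of the fingertips only and picking nothing up. Tap the blue zero key, then push the black knob of the cell-changer rod fully home to bring the sample into the beam, then tap the green read key and draw clear. Touch nothing hard, leave the two grey keys unpressed and the lid shut, and do not disturb the pot, cups and cuvette rack.

Things in the scene. Friction and masses are not known exactly. Their poses are not given: they have to be found in the camera images.
- photometer: White bench photometer, ochre sides, 300 deep (x), 400 wide (y), 150 mm high, fixed. Origin: centre of its underside; front towards its own -x (the robot), y to the left. Its front half is a deck sloping up away from the robot at 11.3 deg, 80 mm high at x = -0.15 m, 110 mm at x = 0: black lid at left, four keys in a row 42 mm apart at right (blue, grey, grey, green).
- zero_top (a point): Blue zero key, 20 x 22 mm, 7 mm proud of the deck. Sinks 4 mm square to the deck against a spring (1.6 N to start, 4.8 N at the bottom); pressed from 2.5 mm. Site: centre of its top, at rest at (-0.108, -0.042, 0.0955) m in the photometer's frame; z is the deck's outward normal
- read_top (a point): Green read key, the rightmost, 20 x 22 mm, 7 mm proud of the deck. Sinks 4 mm square to the deck against a spring (1.6 N to start, 4.8 N at the bottom); pressed from 2.5 mm. Site: centre of its top, at rest at (-0.108, -0.168, 0.0955) m in the photometer's frame; z is the deck's outward normal
- up_top (a point): First grey wavelength key, beside the blue one, same size and spring, not to be pressed. Site: centre of its top, at rest at (-0.108, -0.084, 0.0955) m in the photometer's frame; z is the deck's outward normal
- down_top (a point): Second grey wavelength key, beside the green one, same size and spring, not to be pressed. Site: centre of its top, at rest at (-0.108, -0.126, 0.0955) m in the photometer's frame; z is the deck's outward normal
- zero_key (a joint): Travel of the blue key: 0 m at rest, 0.004 m at the bottom
- read_key (a joint): Travel of the green key: 0 m at rest, 0.004 m at the bottom
- up_key (a joint): Travel of the first grey key: 0 m at rest, 0.004 m at the bottom
- down_key (a joint): Travel of the second grey key: 0 m at rest, 0.004 m at the bottom
- rod_end (a point): Centre of the flat front face of the black knob (24 mm diameter, 16 mm long) on the 8 mm steel cell-changer rod, which sticks out level from the photometer's front face below the lid. Axes as the photometer's; pushing goes along +x. It lies at (-0.218 + rod, 0.100, 0.056) m in the photometer's frame: 38 mm in front of the front face when home.
- rod (a joint): Cell-changer rod: 0 m drawn out to its outer stop (blank in the beam), 0.030 m pushed fully home against a hard stop (sample in the beam). Starts 0 to 5 mm from the outer stop. Slides with about 1.5 N of friction and stays where it is left.
- lid (a joint): Sample chamber lid: 0 rad shut, grows as its front edge is raised; lies shut by its own weight
- lid_edge (a point): Middle of the finger lip on the front edge of the black lid (150 mm wide, 145 mm deep, its top 16 mm above the deck, hinged at the rear)
- coffee_pot: Loose stainless steel coffee pot, 104 mm wide at the foot, 200 mm high, with a black side handle reaching 93 mm out to its own +y; origin at the centre of its underside
- cup_a: Loose clear empty tasting cup, 56 mm across the rim, 65 mm high; origin at the centre of its underside
- cup_b: A second tasting cup like it; origin at the centre of its underside
- cuvette_rack: Loose low blue rack, 50 x 120 mm (long side along its own y), with four capped clear cuvettes up to 60 mm high; origin at the centre of its underside
Things that resemble listed ones, but are neither listed nor needed, are in the scene too. Of the things shaped like the cuvette_rack, the blue one is meant.

How it is judged (in metres and radians):
On the way, in this order (a step that is already met when the one before it is completed fails the run):
1. the zero key is pressed while the rod is still out (blank in the beam) (value of joint zero_key above 0.0025 m and value of joint rod below 0.01 m), for 0.05 s.
2. the rod is pushed home (sample in the beam) (value of joint rod above 0.027 m), for 0.2 s.
3. the read key is pressed with the rod home (value of joint read_key above 0.0025 m and value of joint rod above 0.027 m), for 0.05 s.
At the end, for the whole second after the job is handed in: The rod is within 3 mm of fully home, the keys have sprung back, the lid is shut, and the pot, cups and rack stand upright within 15 mm of where they were (value of joint rod above 0.027 m and value of joint each of zero_key, read_key below 0.001 m and value of joint lid below 0.03 rad and distance of each of coffee_pot, cup_a, cup_b, cuvette_rack from where it was at the start of the episode below 0.015 m and angle between each of coffee_pot, cup_a, cup_b, cuvette_rack's own z axis and vertical below 0.1 rad); the robot touches nothing.
It fails at once if a key is pressed out of turn: read before the sample is in the beam, or zero after the rod has left the blank ((value of joint read_key above 0.0015 m and value of joint rod below 0.027 m) or (value of joint zero_key above 0.0015 m and value of joint rod above 0.01 m)).
It fails at once if a grey key is pressed (value of joint any of up_key, down_key above 0.0015 m).
It fails at once if the lid is raised (value of joint lid above 0.06 rad).
It fails at once if the photometer, a key or the knob is touched hard (over 20 N) (contact force between the arm and photometer above 20 N).
It fails at once if the pot, a cup or the rack is shifted by more than 15 mm, lifted or tipped (distance of any of coffee_pot, cup_a, cup_b, cuvette_rack from where it was at the start of the episode above 0.015 m or angle between any of coffee_pot, cup_a, cup_b, cuvette_rack's own z axis and vertical above 0.15 rad).
It also fails if it takes over 48 s, if anything falls off the work surface, if the arm or the gripper's body presses on something with over 40 N, if the wrist force passes 120 N, or if a joint passes its speed limit or range.

## Working session

There is one attempt and no reset: what is moved stays moved. The work goes in short steps, Python scripts to look and compute and a tool call to move; the robot and the scene stay as the last step left them, time stands still between calls to the robot, and variables do not carry over. Pictures are saved under pics/ and viewed, about 8 in all and at most 12, crops included, and the job is handed in when it is done.

Besides the shell and the picture viewer there is one more tool, called after "Emit:" as name(argument=value, ...), one argument or row to a line, values as JSON. step_arm: Moves the arm, as the interface text tells. Its arguments: {"type":"object","properties":{"increments":{"type":"array","items":{"type":"object","properties":{"tx":{"type":"number"},"ty":{"type":"number"},"tz":{"type":"number"},"ax":{"type":"number"},"ay":{"type":"number"},"az":{"type":"number"},"claw":{"type":"number"}}}},"newtons":{"type":"number"}},"required":["increments"]}

```bash
mkdir -p pics
cat > h.py <<'E'
import numpy as np, cv2
from plant import r, optics
def cap(n):
    c=optics.capture(n); np.savez(f'{n}.npz',**c); return c
def ld(n): return dict(np.load(f'{n}.npz'))
def pt(c,u,v):
    d=float(c['depth'][int(v),int(u)]); p=np.array([(u-c['cx'])/c['fx']*d,(v-c['cy'])/c['fy']*d,d])
    return c['R'].T@(p-c['t'])
def world(c):
    v,u=np.mgrid[:400,:640]; d=c['depth']
    P=np.stack([(u-c['cx'])/c['fx']*d,(v-c['cy'])/c['fy']*d,d],-1)
    return (P-c['t'])@c['R']
def plane(c,u,v,z):
    o=-c['R'].T@c['t']; k=c['R'].T@np.array([(u-c['cx'])/c['fx'],(v-c['cy'])/c['fy'],1]); return o+k*(z-o[2])/k[2]
def pix(c,X):
    p=c['R']@np.asarray(X)+c['t']; return p[0]/p[2]*c['fx']+c['cx'],p[1]/p[2]*c['fy']+c['cy']
E
python3 - <<'E'
from h import *
for n in('scene','top'):
    c=cap(n); cv2.imwrite(f'pics/{n}0.png',c['image']); print(n,c['fx'],-c['R'].T@c['t'])
s=r.get_state(); print(s)
E
```

```text
scene 387.1235110007219 [ 1.17969003 -0.18473821  0.96876315]
top 495.05419156466695 [0.34140905 0.11455547 1.48100352]
{'time_s': 0.1, 'joints': array([-5.84931101e+01,  2.05873556e+01,  6.40715655e-01, -1.66755641e-02,
       -7.01354014e+01, -1.65072370e+01]), 'qd': array([-0.04661521, -0.16256267,  0.14153332,  0.1229473 ,  0.03331123,
        0.01654623]), 'joint_torque': array([-7.52994110e-04, -5.84164560e+01,  2.93750596e+01,  7.01563686e+00,
        1.00877820e-02, -7.62223726e-05]), 'tcp_pos': array([ 0.17457758, -0.6516301 ,  0.24473227]), 'eef_rot': array([ 1.79916885e+02, -8.28200048e-03, -1.65006019e+02]), 'contact_force': array([-0.0788591 , -0.06473301, -0.66499309]), 'moment': array([0.02785362, 0.01498812, 0.00214475]), 'gripper_width': 0.0873260697518913}
```

View pics/scene0.png

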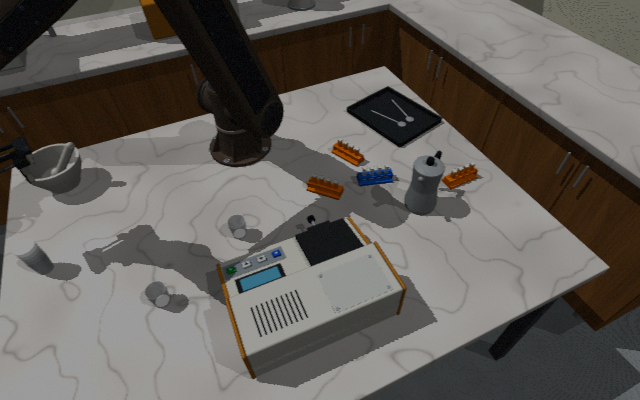

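View pics/top0.png

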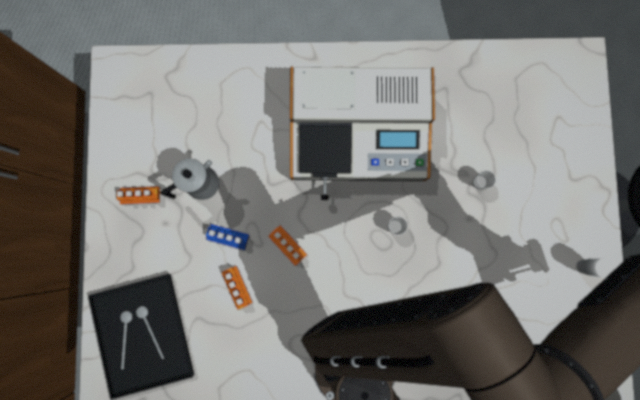

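The views show three cups at top (390,225), (480,180) and (585,262). The racks are one blue at (228,237) and three orange at (138,195), (288,245) and (236,287), and the pot is at (195,178).

- **Blue zero key:** top (375,162), scene (277,254). The blue LCD and blue rack could be confused with it; it is the leftmost of the small keys.
- **Green read key:** top (420,162), scene (231,269).
- **Black knob:** top (324,197), scene (311,219). The lid and lid lip are also black, but the knob is the piece sticking out in front.

Run:
```python
from h import *
tri={}
C={n:ld(n) for n in('scene','top')}
def blob(c,box,f):
    x0,y0,x1,y1=box; h=cv2.cvtColor(c['image'],cv2.COLOR_BGR2HSV)[y0:y1,x0:x1].astype(int)
    v,u=np.nonzero(f(h)); return u.mean()+x0,v.mean()+y0,len(u)
blue=lambda h:(h[...,0]>105)&(h[...,0]<135)&(h[...,1]>130)
green=lambda h:(h[...,0]>40)&(h[...,0]<90)&(h[...,1]>100)
dark=lambda h:(h[...,2]<35)
B={'zero':((368,154,384,170),(268,247,286,261),blue),'read':((412,154,428,170),(223,262,240,276),green),'knob':((317,191,331,202),(303,212,319,228),dark)}
def ray(c,u,v): return -c['R'].T@c['t'], c['R'].T@np.array([(u-c['cx'])/c['fx'],(v-c['cy'])/c['fy'],1])
for k,(bt,bs,f) in B.items():
    t=blob(C['top'],bt,f); s=blob(C['scene'],bs,f)
    o1,d1=ray(C['top'],*t[:2]);o2,d2=ray(C['scene'],*s[:2])
    a=np.linalg.lstsq(np.c_[d1,-d2],o2-o1,rcond=None)[0]
    p,q=o1+d1*a[0],o2+d2*a[1]
    print(k,np.round(t,1),np.round(s,1),'tri',(p+q)/2,'gap',np.linalg.norm(p-q),'depth',pt(C['top'],*t[:2]),pt(C['scene'],*s[:2]))
# cups, table depth
for n,u,v in[('cup',390,225),('cup',480,180),('cup',585,262),('pot',195,178),('blue rack',228,237),('orange',288,245)]:
    print(n,plane(C['top'],u,v,.05))
W=world(C['top']); d=C['top']['depth']
m=(W[...,2]>.145)&(W[...,2]<.157)&(d>0); m[:, :285]=0; m[:,440:]=0; m[125:]=0
v,u=np.nonzero(m); rc=cv2.minAreaRect(W[m][:,:2].astype(np.float32)); print('rear top',rc,W[m][:,2].mean())
i=cv2.resize(C['top']['image'][60:260,270:510],None,fx=3,fy=3,interpolation=cv2.INTER_CUBIC); cv2.imwrite('pics/crop1.png',i)
```

```text
zero [374.8 161.5  32. ] [275.9 253.4  46. ] tri [ 0.58568097 -0.06494697  0.09015003] gap 0.0037509282738663 depth [ 0.58431732 -0.06613558  0.09484972] [ 0.58823128 -0.0635702   0.09295822]
read [419.1 162.1  35. ] [230.5 270.2  54. ] tri [ 0.58216123 -0.19126028  0.08866708] gap 0.0032869334740999313 depth [ 0.58104619 -0.19191245  0.09310328] [ 0.58909218 -0.18963578  0.09802199]
knob [324.4 196.9  17. ] [312.1 221.3  57. ] tri [0.49201525 0.0806657  0.0442351 ] gap 0.007092523192062209 depth [0.48791123 0.07805736 0.07172167] [0.50401237 0.07977666 0.05876294]
cup [ 0.40589457 -0.11041478  0.05      ]
cup [ 0.53282947 -0.37621723  0.05      ]
cup [ 0.2921149  -0.66307185  0.05      ]
pot [0.55158739 0.4544871  0.05      ]
blue rack [0.3782509  0.35740282 0.05      ]
orange [0.35276862 0.184534   0.05      ]
rear top ((0.7672118544578552, -0.027657434344291687), (0.40208861231803894, 0.15335427224636078), 88.70276641845703) 0.14981850841524716
```

View pics/crop1.png

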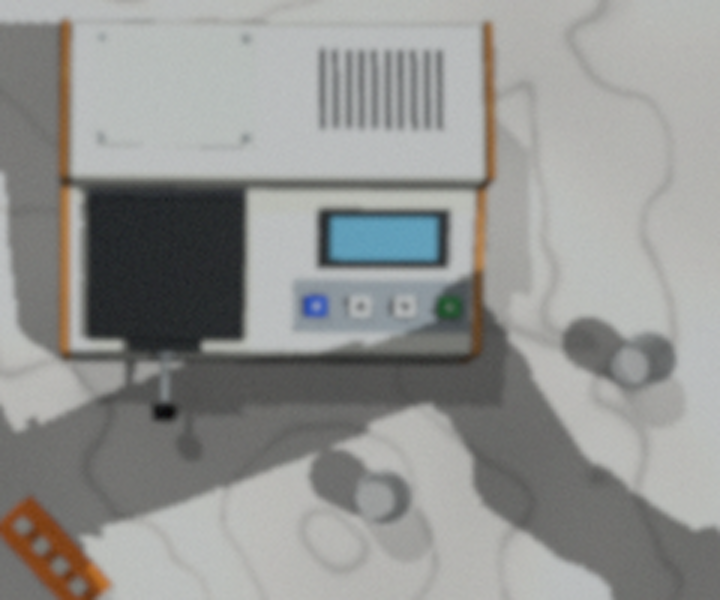

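The crop confirms the choice. Blue is leftmost and green rightmost of the key row, and the knob is in front of the lid. The photometer yaw is about -1.4°, with its origin near (0.692, -0.026). I'll approach with the fingers shut and the tool square to the deck.

Emit:
step_arm(
  increments=[
    {"tx":22,"ty":32.5,"az":-1.4,"ay":-0.95,"claw":-1},
    {"tx":22,"ty":32.5,"az":-1.4,"ay":-0.95,"claw":-1},
    {"tx":22,"ty":32.5,"az":-1.4,"ay":-0.95,"claw":-1},
    {"tx":22,"ty":32.5,"az":-1.4,"ay":-0.95,"claw":-1},
    {"tx":22,"ty":32.5,"az":-1.4,"ay":-0.95,"claw":-1},
    {"tx":22,"ty":32.5,"az":-1.4,"ay":-0.95,"claw":-1},
    {"tx":22,"ty":32.5,"az":-1.4,"ay":-0.95,"claw":-1},
    {"tx":22,"ty":32.5,"az":-1.4,"ay":-0.95,"claw":-1},
    {"tx":22,"ty":32.5,"az":-1.4,"ay":-0.95,"claw":-1},
    {"tx":22,"ty":32.5,"az":-1.4,"ay":-0.95,"claw":-1},
    {"tx":22,"ty":32.5,"az":-1.4,"ay":-0.95,"claw":-1},
    {"tx":22,"ty":32.5,"az":-1,"ay":-0.85,"claw":-1},
  ],
  newtons=10,
)

```text
$.increments[0]: bad value
```

Emit:
step_arm(
  increments=[
    {"tx":22,"ty":32.5},
    {"tx":22,"ty":32.5},
    {"tx":22,"ty":32.5},
    {"tx":20,"ty":32.5},
    {"tx":20,"ty":32.5},
    {"tx":10,"ty":20},
    {},
    {},
    {},
  ],
)

```text
$.increments[0]: bad value
```

Run:
```python
from h import *
c=cap('wrist'); cv2.imwrite('pics/wrist1.png',c['image']); s=r.get_state()
print(s['tcp_pos'],s['eef_rot'],s['contact_force'],s['gripper_width'])
from scipy.spatial.transform import Rotation as Ro
print(Ro.from_euler('xyz',s['eef_rot'],degrees=True).as_matrix())
for P in[(.583,-.0653,.0955),(.580,-.1913,.0955),(.4766,.0794,.056)]: print(pix(c,P))
```

```text
[ 0.17458005 -0.65168524  0.24484291] [ 1.79927785e+02 -8.11356036e-03 -1.65005839e+02] [ 0.0597929  -1.21336481  0.95933219] 0.08775553516975318
[[-9.65952187e-01 -2.58720232e-01 -4.62874816e-04]
 [-2.58720608e-01  9.65951475e-01  1.18083641e-03]
 [ 1.41608342e-04  1.26038676e-03 -9.99999196e-01]]
(np.float64(675.5843458873056), np.float64(602.0420838975886))
(np.float64(588.418486837676), np.float64(583.2984238888811))
(np.float64(779.83179735455), np.float64(529.1946509411154))
```

View pics/wrist1.png

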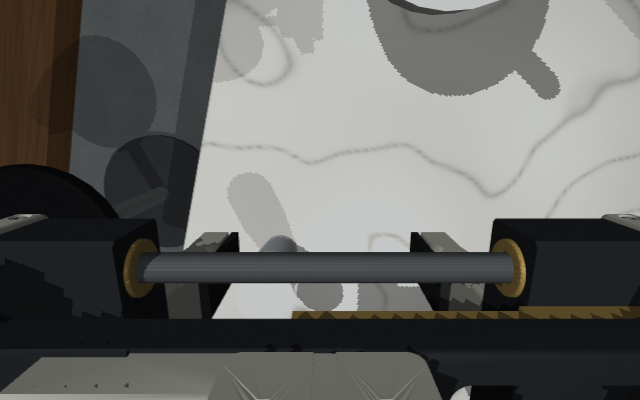

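Both moves were refused, probably because a row must give every field. The wrist view shows only table and the mortar's shadow. I'll resend with full rows.

Emit:
step_arm(
  increments=[
    {"tx":22,"ty":32.5,"tz":0,"ax":0,"ay":-0.95,"az":-1.4,"claw":-1},
    {"tx":22,"ty":32.5,"tz":0,"ax":0,"ay":-0.95,"az":-1.4,"claw":-1},
    {"tx":22,"ty":32.5,"tz":0,"ax":0,"ay":-0.95,"az":-1.4,"claw":-1},
    {"tx":22,"ty":32.5,"tz":0,"ax":0,"ay":-0.95,"az":-1.4,"claw":-1},
    {"tx":22,"ty":32.5,"tz":0,"ax":0,"ay":-0.95,"az":-1.4,"claw":-1},
    {"tx":22,"ty":32.5,"tz":0,"ax":0,"ay":-0.95,"az":-1.4,"claw":-1},
    {"tx":22,"ty":32.5,"tz":0,"ax":0,"ay":-0.95,"az":-1.4,"claw":-1},
    {"tx":22,"ty":32.5,"tz":0,"ax":0,"ay":-0.95,"az":-1.4,"claw":-1},
    {"tx":22,"ty":32.5,"tz":0,"ax":0,"ay":-0.95,"az":-1.4,"claw":-1},
    {"tx":22,"ty":32.5,"tz":0,"ax":0,"ay":-0.95,"az":-1.4,"claw":-1},
    {"tx":22,"ty":32.5,"tz":0,"ax":0,"ay":-0.95,"az":-1.4,"claw":-1},
    {"tx":22,"ty":32.5,"tz":0,"ax":0,"ay":-0.85,"az":-1,"claw":-1},
  ],
  newtons=10,
)

```text
time_s: 1.35
tcp_pos: [0.4392, -0.2605, 0.2457]
eef_rot: [-178.7, 11.2, 178.6]
contact_force: [-0.3, -0.5, 1.2]
gripper_width: 0.0012
```

Emit:
step_arm(
  increments=[
    {"tx":22,"ty":32.5,"tz":0,"ax":0,"ay":0,"az":0,"claw":-1},
    {"tx":22,"ty":32.5,"tz":0,"ax":0,"ay":0,"az":0,"claw":-1},
    {"tx":22,"ty":32.5,"tz":0,"ax":0,"ay":0,"az":0,"claw":-1},
    {"tx":22,"ty":32.5,"tz":0,"ax":0,"ay":0,"az":0,"claw":-1},
    {"tx":22,"ty":32.5,"tz":0,"ax":0,"ay":0,"az":0,"claw":-1},
    {"tx":20,"ty":32.5,"tz":0,"ax":0,"ay":0,"az":0,"claw":-1},
    {"tx":0,"ty":0,"tz":-20,"ax":0,"ay":0,"az":0,"claw":-1},
    {"tx":0,"ty":0,"tz":-20,"ax":0,"ay":0,"az":0,"claw":-1},
    {"tx":0,"ty":0,"tz":0,"ax":0,"ay":0,"az":0,"claw":-1},
  ],
)

```text
time_s: 2.25
tcp_pos: [0.5668, -0.0669, 0.2025]
eef_rot: [-178.6, 10.9, 178.7]
contact_force: [-0.5, -0.4, -1.0]
gripper_width: 0.0002
```

```bash
cat >> h.py <<'E'
from scipy.spatial.transform import Rotation as Ro
def goal(yaw=-1.4,tilt=11.3):
    y=Ro.from_euler('z',yaw,degrees=True); z=y.apply([np.sin(np.radians(tilt)),0,-np.cos(np.radians(tilt))]); yy=y.apply([0,1,0])
    return np.c_[np.cross(yy,z),yy,z]
def err():
    s=r.get_state(); R=Ro.from_euler('xyz',s['eef_rot'],degrees=True).as_matrix()
    return s,R,np.degrees(Ro.from_matrix(goal()@R.T).as_rotvec())
E
python3 - <<'E'
from h import *
c=cap('wrist'); cv2.imwrite('pics/wrist2.png',c['image']); s,R,e=err()
print(s['time_s'],s['tcp_pos'],s['eef_rot'],s['contact_force'],s['gripper_width'],'turn',e)
print('tip',s['tcp_pos']+R[:,2]*r.finger_overhang)
for P in[(.583,-.0653,.0955),(.580,-.1913,.0955),(.4766,.0794,.056)]: print(pix(c,P))
E
```

```text
2.3 [ 0.5678108  -0.06708901  0.20439204] [-178.62725502   11.0127614   178.69876258] [-0.73703573  0.04800117  0.72243677] 0.00013397442738424597 turn [ 1.33966032 -0.31888984  0.16685144]
tip [ 0.57142801 -0.06762647  0.18574728]
(np.float64(329.0221180019894), np.float64(200.22424497626056))
(np.float64(168.44105333439572), np.float64(198.8506249968695))
(np.float64(524.1888274824801), np.float64(43.2620748328724))
```

View pics/wrist2.png

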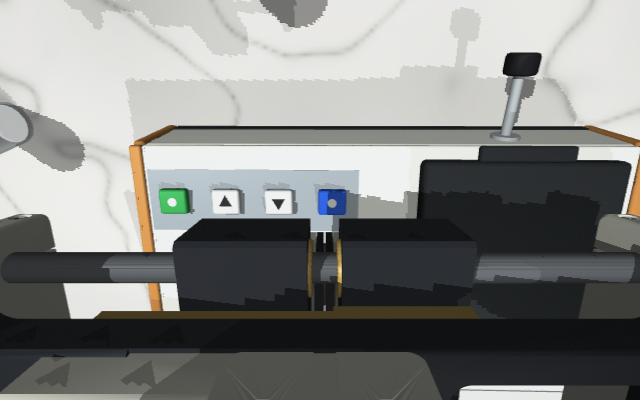

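The wrist view shows the green key at (174,201), blue at (332,203) and the knob at (522,64). My predictions agree to a few pixels. I'll refine once from this view.

Run:
```python
from h import *
c=ld('wrist'); h=cv2.cvtColor(c['image'],cv2.COLOR_BGR2HSV).astype(int); W=world(c)
def b(m,x0,y0,x1,y1):
    v,u=np.nonzero(m[y0:y1,x0:x1]); return u.mean()+x0,v.mean()+y0,u.min()+x0,u.max()+x0,v.min()+y0,v.max()+y0
for n,m,box in[('zero',(h[...,1]>130)&(h[...,0]>105)&(h[...,0]<135),(310,180,355,220)),('read',(h[...,1]>100)&(h[...,0]>40)&(h[...,0]<90),(150,180,195,220))]:
    k=b(m,*box); x0,y0,x1,y1=box; mm=m[y0:y1,x0:x1]; P=W[y0:y1,x0:x1][mm]
    print(n,np.round(k,1),plane(c,k[0],k[1],.0955),'depth med',np.median(P,0))
m=(h[...,2]<60); k=b(m,495,45,550,80); print('knob',k, [plane(c,522,v,.066) for v in (k[4],)], np.median(W[48:62,505:538].reshape(-1,3),0), W[54:78:3,522])
```

```text
zero [331.5 201.5 318.  345.  189.  214. ] [ 0.58415363 -0.06341868  0.0955    ] depth med [ 0.58421216 -0.06368589  0.09454147]
read [174.2 200.7 159.  189.  188.  213. ] [ 0.5816623  -0.18707892  0.0955    ] depth med [ 0.58178792 -0.18677044  0.0945673 ]
knob (np.float64(521.3700887198986), np.float64(63.90494296577947), np.int64(503), np.int64(540), np.int64(53), np.int64(78)) [array([0.48285667, 0.07411477, 0.066     ])] [0.48409642 0.07989444 0.06039078] [[0.48353016 0.07461965 0.06530871]
 [0.48547759 0.07458333 0.06623404]
 [0.48754184 0.07599792 0.0643749 ]
 [0.48949031 0.07575746 0.06569966]
 [0.4914989  0.07612152 0.0658693 ]
 [0.49355527 0.0767794  0.06548565]
 [0.4956061  0.07725405 0.06545769]
 [0.49754517 0.07690299 0.06699451]]
```

Emit:
step_arm(
  increments=[
    {"tx":4,"ty":1.5,"tz":-20,"ax":1.3,"ay":-0.3,"az":0.2,"claw":-1},
    {"tx":3,"ty":1,"tz":-20,"ax":0,"ay":0,"az":0,"claw":-1},
    {"tx":2,"ty":1,"tz":-20,"ax":0,"ay":0,"az":0,"claw":-1},
    {"tx":1,"ty":0,"tz":-10,"ax":0,"ay":0,"az":0,"claw":-1},
    {"tx":0,"ty":0,"tz":-9,"ax":0,"ay":0,"az":0,"claw":-1},
    {"tx":0,"ty":0,"tz":0,"ax":0,"ay":0,"az":0,"claw":-1},
    {"tx":0,"ty":0,"tz":0,"ax":0,"ay":0,"az":0,"claw":-1},
  ],
)

```text
time_s: 3.0
tcp_pos: [0.5791, -0.0635, 0.1273]
eef_rot: [180.0, 11.5, 178.6]
contact_force: [0.2, 0.0, 0.3]
gripper_width: 0.0005
```

```bash
cat > tip.py <<'E'
from h import *
s,R,e=err(); print(s['time_s'],'tcp',s['tcp_pos'],'tip',s['tcp_pos']+R[:,2]*r.finger_overhang,'F',s['contact_force'],'turn',e)
E
python3 tip.py
```

```text
3.0 tcp [ 0.57908002 -0.06350335  0.12733071] tip [ 0.58286741 -0.06359091  0.10871223] F [0.1568444  0.03960869 0.26396637] turn [-0.00580757  0.20145788 -0.0230788 ]
```

Emit:
step_arm(
  increments=[
    {"tx":1,"ty":0,"tz":-5,"ax":0,"ay":0,"az":0,"claw":-1},
    {"tx":1,"ty":0,"tz":-5,"ax":0,"ay":0,"az":0,"claw":-1},
    {"tx":0.2,"ty":0,"tz":-1,"ax":0,"ay":0,"az":0,"claw":-1},
    {"tx":0,"ty":0,"tz":0,"ax":0,"ay":0,"az":0,"claw":-1},
    {"tx":0,"ty":0,"tz":0,"ax":0,"ay":0,"az":0,"claw":-1},
  ],
)

```text
time_s: 3.5
tcp_pos: [0.5809, -0.0634, 0.1156]
eef_rot: [180.0, 11.5, 178.6]
contact_force: [-1.1, 0.9, 0.6]
gripper_width: 0.0005
```

Emit:
step_arm(
  increments=[
    {"tx":0.2,"ty":0,"tz":-1,"ax":0,"ay":0,"az":0,"claw":-1},
    {"tx":0,"ty":0,"tz":0,"ax":0,"ay":0,"az":0,"claw":-1},
  ],
)

```text
time_s: 3.7
tcp_pos: [0.5811, -0.0635, 0.1146]
eef_rot: [180.0, 11.5, 178.6]
contact_force: [-0.0, -0.6, -0.1]
gripper_width: 0.0004
```

Emit:
step_arm(
  increments=[
    {"tx":0.2,"ty":0,"tz":-1,"ax":0,"ay":0,"az":0,"claw":-1},
    {"tx":0,"ty":0,"tz":0,"ax":0,"ay":0,"az":0,"claw":-1},
  ],
)

```text
time_s: 3.9
tcp_pos: [0.5814, -0.0635, 0.1137]
eef_rot: [180.0, 11.5, 178.6]
contact_force: [-2.2, -0.0, 2.0]
gripper_width: 0.0003
```

Emit:
step_arm(
  increments=[
    {"tx":0.2,"ty":0,"tz":-1,"ax":0,"ay":0,"az":0,"claw":-1},
    {"tx":0,"ty":0,"tz":0,"ax":0,"ay":0,"az":0,"claw":-1},
  ],
)

```text
time_s: 4.1
tcp_pos: [0.5815, -0.0635, 0.1126]
eef_rot: [180.0, 11.5, 178.6]
contact_force: [-0.9, 0.8, 3.5]
gripper_width: 0.0002
```

```bash
python3 tip.py
```

```text
4.1 tcp [ 0.581544   -0.06350334  0.11263836] tip [ 0.58531879 -0.06359114  0.09401732] F [-0.86140664  0.81287089  3.54578504] turn [-0.00624501  0.16272401 -0.01720543]
```

Emit:
step_arm(
  increments=[
    {"tx":0.2,"ty":0,"tz":-1,"ax":0,"ay":0,"az":0,"claw":-1},
    {"tx":0,"ty":0,"tz":0,"ax":0,"ay":0,"az":0,"claw":-1},
  ],
)

```text
time_s: 4.3
tcp_pos: [0.5818, -0.0635, 0.1116]
eef_rot: [180.0, 11.5, 178.6]
contact_force: [-1.6, -0.6, 4.0]
gripper_width: 0.0001
```

Emit:
step_arm(
  increments=[
    {"tx":0.2,"ty":0,"tz":-1,"ax":0,"ay":0,"az":0,"claw":-1},
    {"tx":0,"ty":0,"tz":0,"ax":0,"ay":0,"az":0,"claw":-1},
  ],
)

```text
time_s: 4.5
tcp_pos: [0.582, -0.0635, 0.1106]
eef_rot: [180.0, 11.5, 178.6]
contact_force: [-1.1, -0.2, 4.3]
gripper_width: 0.0004
```

Emit:
step_arm(
  increments=[
    {"tx":0.1,"ty":0,"tz":-0.5,"ax":0,"ay":0,"az":0,"claw":-1},
    {"tx":0,"ty":0,"tz":0,"ax":0,"ay":0,"az":0,"claw":-1},
  ],
)

```text
time_s: 4.7
tcp_pos: [0.582, -0.0635, 0.1104]
eef_rot: [180.0, 11.5, 178.6]
contact_force: [-3.4, -0.1, 7.0]
gripper_width: 0.0006
```

Run:
```python
from h import *
c=cap('wrist'); s=r.get_state(); print(s['tcp_pos'],s['contact_force'])
c=cap('scene'); s=r.get_state(); print(s['tcp_pos'],s['contact_force'])
i=cv2.resize(c['image'][170:330,180:380],None,fx=4,fy=4,interpolation=cv2.INTER_CUBIC)[:600]; cv2.imwrite('pics/press.png',i)
```

```text
[ 0.5820457  -0.06348154  0.11038469] [-3.84860651 -0.09616877  6.05080619]
[ 0.58200079 -0.06351088  0.11033716] [-2.45384422  0.49242249  6.39961132]
```

The key bottomed: the force jumped to about 7 N and travel from first touch was about 4 mm. Next I'll retreat and go in front of the knob.

Emit:
step_arm(
  increments=[
    {"tx":-1,"ty":0,"tz":5,"ax":0,"ay":0,"az":0,"claw":-1},
    {"tx":-3,"ty":0,"tz":15,"ax":0,"ay":0,"az":0,"claw":-1},
    {"tx":-4,"ty":0,"tz":20,"ax":0,"ay":0,"az":0,"claw":-1},
    {"tx":-4,"ty":0,"tz":20,"ax":0,"ay":0,"az":0,"claw":-1},
    {"tx":-22,"ty":23.5,"tz":0,"ax":0,"ay":0,"az":0,"claw":-1},
    {"tx":-22,"ty":23.5,"tz":0,"ax":0,"ay":0,"az":0,"claw":-1},
    {"tx":-22,"ty":23.5,"tz":0,"ax":0,"ay":0,"az":0,"claw":-1},
    {"tx":-22,"ty":23.5,"tz":0,"ax":0,"ay":0,"az":0,"claw":-1},
    {"tx":-22,"ty":23.5,"tz":0,"ax":0,"ay":0,"az":0,"claw":-1},
    {"tx":-19,"ty":24,"tz":0,"ax":0,"ay":0,"az":0,"claw":-1},
    {"tx":0,"ty":0,"tz":0,"ax":0,"ay":0,"az":0,"claw":-1},
    {"tx":0,"ty":0,"tz":0,"ax":0,"ay":0,"az":0,"claw":-1},
  ],
)

```text
time_s: 6.0
tcp_pos: [0.4407, 0.0787, 0.1703]
eef_rot: [180.0, 11.5, 178.7]
contact_force: [0.3, 0.1, 0.3]
gripper_width: 0.0003
```

```bash
python3 tip.py
python3 - <<'E'
from h import *
a=cap('wrist')['image']; b=cap('top')['image'][140:280,260:480]
cv2.imwrite('pics/k.png',np.vstack([a[:,:],cv2.resize(b,(314,200),interpolation=cv2.INTER_CUBIC) if 0 else cv2.copyMakeBorder(cv2.resize(b,(314,200)),0,0,0,326,0)]))
E
```

```text
6.0 tcp [0.44071336 0.07867807 0.17026998] tip [0.44449182 0.07860746 0.1516496 ] F [0.25141576 0.08028368 0.27419618] turn [-0.03236704  0.17341406 -0.15009748]
```

View pics/k.png

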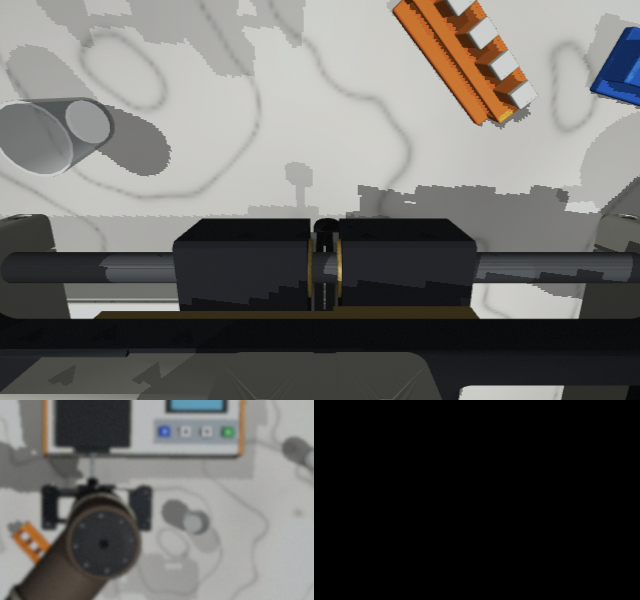

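The wrist view shows the knob dead centre at (327,226), and the top inset shows it just ahead of the gripper. The cup and orange rack stand clear. Lowering now.

Emit:
step_arm(
  increments=[
    {"tx":0,"ty":0,"tz":-20,"ax":0,"ay":0,"az":0,"claw":-1},
    {"tx":0,"ty":0,"tz":-20,"ax":0,"ay":0,"az":0,"claw":-1},
    {"tx":0,"ty":0,"tz":-20,"ax":0,"ay":0,"az":0,"claw":-1},
    {"tx":0,"ty":0,"tz":-20,"ax":0,"ay":0,"az":0,"claw":-1},
    {"tx":0,"ty":0,"tz":-20,"ax":0,"ay":0,"az":0,"claw":-1},
    {"tx":0,"ty":0,"tz":0,"ax":0,"ay":0,"az":0,"claw":-1},
    {"tx":5,"ty":0,"tz":0,"ax":0,"ay":0,"az":0,"claw":-1},
    {"tx":5,"ty":0,"tz":0,"ax":0,"ay":0,"az":0,"claw":-1},
    {"tx":5,"ty":0,"tz":0,"ax":0,"ay":0,"az":0,"claw":-1},
    {"tx":0,"ty":0,"tz":0,"ax":0,"ay":0,"az":0,"claw":-1},
  ],
)

```text
time_s: 7.1
tcp_pos: [0.4574, 0.0787, 0.0709]
eef_rot: [179.9, 11.5, 178.6]
contact_force: [-0.0, -1.3, 0.1]
gripper_width: 0.0003
```

```bash
python3 tip.py
```

```text
7.1 tcp [0.45739919 0.07868706 0.07093608] tip [0.46120216 0.07862188 0.05232068] F [-0.01172109 -1.29155354  0.13033358] turn [-0.0795268   0.24952226  0.00109637]
```

Emit:
step_arm(
  increments=[
    {"tx":4,"ty":0,"tz":0,"ax":0,"ay":0,"az":0,"claw":-1},
    {"tx":4,"ty":0,"tz":0,"ax":0,"ay":0,"az":0,"claw":-1},
    {"tx":3,"ty":0,"tz":0,"ax":0,"ay":0,"az":0,"claw":-1},
    {"tx":3,"ty":-0.1,"tz":0,"ax":0,"ay":0,"az":0,"claw":-1},
    {"tx":3,"ty":-0.1,"tz":0,"ax":0,"ay":0,"az":0,"claw":-1},
    {"tx":3,"ty":-0.1,"tz":0,"ax":0,"ay":0,"az":0,"claw":-1},
    {"tx":3,"ty":-0.1,"tz":0,"ax":0,"ay":0,"az":0,"claw":-1},
    {"tx":2,"ty":-0.1,"tz":0,"ax":0,"ay":0,"az":0,"claw":-1},
    {"tx":0,"ty":0,"tz":0,"ax":0,"ay":0,"az":0,"claw":-1},
  ],
)

```text
time_s: 8.0
tcp_pos: [0.4812, 0.0775, 0.07]
eef_rot: [180.0, 11.4, 178.6]
contact_force: [0.5, -0.1, -0.4]
gripper_width: 0.0006
```

Emit:
step_arm(
  increments=[
    {"tx":1,"ty":0,"tz":0,"ax":0,"ay":0,"az":0,"claw":-1},
    {"tx":1,"ty":0,"tz":0,"ax":0,"ay":0,"az":0,"claw":-1},
    {"tx":0,"ty":0,"tz":0,"ax":0,"ay":0,"az":0,"claw":-1},
  ],
)

```text
time_s: 8.3
tcp_pos: [0.4829, 0.0774, 0.07]
eef_rot: [-180.0, 11.4, 178.6]
contact_force: [-0.9, 0.0, -0.8]
gripper_width: 0.0004
```

Emit:
step_arm(
  increments=[
    {"tx":1,"ty":0,"tz":0,"ax":0,"ay":0,"az":0,"claw":-1},
    {"tx":1,"ty":0,"tz":0,"ax":0,"ay":0,"az":0,"claw":-1},
    {"tx":1,"ty":0,"tz":0,"ax":0,"ay":0,"az":0,"claw":-1},
  ],
)

```text
time_s: 8.6
tcp_pos: [0.4859, 0.0773, 0.07]
eef_rot: [-180.0, 11.4, 178.6]
contact_force: [-2.1, -1.4, 1.0]
gripper_width: 0.0004
```

Emit:
step_arm(
  increments=[
    {"tx":1,"ty":0,"tz":0,"ax":0,"ay":0,"az":0,"claw":-1},
    {"tx":1,"ty":0,"tz":0,"ax":0,"ay":0,"az":0,"claw":-1},
  ],
)

```text
time_s: 8.8
tcp_pos: [0.4879, 0.0773, 0.07]
eef_rot: [-180.0, 11.4, 178.6]
contact_force: [-2.0, -0.3, 0.4]
gripper_width: 0.0003
```

Emit:
step_arm(
  increments=[
    {"tx":1,"ty":0,"tz":0,"ax":0,"ay":0,"az":0,"claw":-1},
    {"tx":0,"ty":0,"tz":0,"ax":0,"ay":0,"az":0,"claw":-1},
  ],
)

```text
time_s: 9.0
tcp_pos: [0.4891, 0.0775, 0.07]
eef_rot: [180.0, 11.4, 178.6]
contact_force: [-0.5, 0.3, 0.2]
gripper_width: 0.0007
```

Emit:
step_arm(
  increments=[
    {"tx":1,"ty":0,"tz":0,"ax":0,"ay":0,"az":0,"claw":-1},
    {"tx":0,"ty":0,"tz":0,"ax":0,"ay":0,"az":0,"claw":-1},
  ],
)

```text
time_s: 9.2
tcp_pos: [0.4901, 0.0775, 0.07]
eef_rot: [180.0, 11.5, 178.6]
contact_force: [-0.8, -0.7, 0.2]
gripper_width: 0.0007
```

Emit:
step_arm(
  increments=[
    {"tx":1,"ty":0,"tz":0,"ax":0,"ay":0,"az":0,"claw":-1},
    {"tx":0,"ty":0,"tz":0,"ax":0,"ay":0,"az":0,"claw":-1},
  ],
)

```text
time_s: 9.4
tcp_pos: [0.491, 0.0775, 0.07]
eef_rot: [180.0, 11.5, 178.6]
contact_force: [-1.8, -1.3, 0.0]
gripper_width: 0.0004
```

Emit:
step_arm(
  increments=[
    {"tx":1,"ty":0,"tz":0,"ax":0,"ay":0,"az":0,"claw":-1},
    {"tx":0,"ty":0,"tz":0,"ax":0,"ay":0,"az":0,"claw":-1},
  ],
)

```text
time_s: 9.6
tcp_pos: [0.4921, 0.0775, 0.0701]
eef_rot: [180.0, 11.5, 178.6]
contact_force: [-0.6, -1.2, 0.7]
gripper_width: 0.0006
```

Emit:
step_arm(
  increments=[
    {"tx":1,"ty":0,"tz":0,"ax":0,"ay":0,"az":0,"claw":-1},
    {"tx":0,"ty":0,"tz":0,"ax":0,"ay":0,"az":0,"claw":-1},
  ],
)

```text
time_s: 9.8
tcp_pos: [0.4931, 0.0776, 0.0701]
eef_rot: [180.0, 11.5, 178.6]
contact_force: [-0.9, 0.3, -0.5]
gripper_width: 0.0003
```

Run:
```python
from h import *
a=cap('top')['image'][140:220,280:380]; b=cap('scene')['image'][190:270,260:360]
cv2.imwrite('pics/k2.png',np.hstack([cv2.resize(x,(400,320),interpolation=cv2.INTER_CUBIC) for x in(a,b)]))
```

```text
(no output)
```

View pics/k2.png

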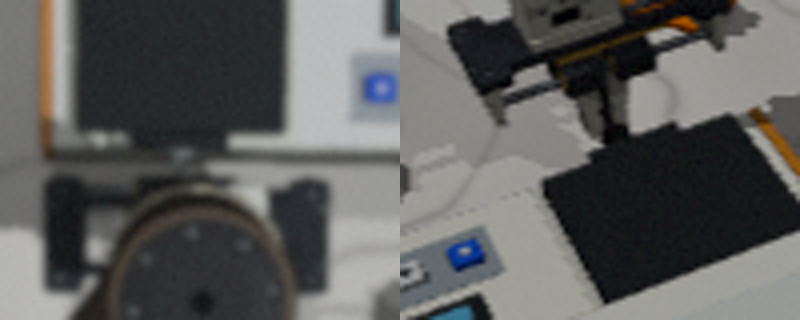

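The scene crop shows the fingertips against the knob, which has moved in close to the lid lip. I'll keep creeping to the stop.

Emit:
step_arm(
  increments=[
    {"tx":1,"ty":0,"tz":0,"ax":0,"ay":0,"az":0,"claw":-1},
    {"tx":0,"ty":0,"tz":0,"ax":0,"ay":0,"az":0,"claw":-1},
  ],
)

```text
time_s: 10.1
tcp_pos: [0.4941, 0.0776, 0.0701]
eef_rot: [180.0, 11.5, 178.6]
contact_force: [-1.2, -0.6, -0.0]
gripper_width: 0.0001
```

Emit:
step_arm(
  increments=[
    {"tx":1,"ty":0,"tz":0,"ax":0,"ay":0,"az":0,"claw":-1},
    {"tx":0,"ty":0,"tz":0,"ax":0,"ay":0,"az":0,"claw":-1},
  ],
)

```text
time_s: 10.3
tcp_pos: [0.4951, 0.0776, 0.0701]
eef_rot: [180.0, 11.5, 178.6]
contact_force: [-1.3, -0.2, 0.3]
gripper_width: 0.0003
```

Emit:
step_arm(
  increments=[
    {"tx":1,"ty":0,"tz":0,"ax":0,"ay":0,"az":0,"claw":-1},
    {"tx":0,"ty":0,"tz":0,"ax":0,"ay":0,"az":0,"claw":-1},
  ],
)

```text
time_s: 10.5
tcp_pos: [0.4958, 0.0775, 0.07]
eef_rot: [180.0, 11.4, 178.6]
contact_force: [-4.6, 0.3, 3.0]
gripper_width: 0.0005
```

Emit:
step_arm(
  increments=[
    {"tx":0.5,"ty":0,"tz":0,"ax":0,"ay":0,"az":0,"claw":-1},
    {"tx":0,"ty":0,"tz":0,"ax":0,"ay":0,"az":0,"claw":-1},
    {"tx":0,"ty":0,"tz":0,"ax":0,"ay":0,"az":0,"claw":-1},
  ],
)

```text
time_s: 10.8
tcp_pos: [0.4959, 0.0774, 0.07]
eef_rot: [-180.0, 11.4, 178.6]
contact_force: [-7.4, 2.8, 3.8]
gripper_width: 0.0005
```

The rod is at its stop: the force rose to 7.4 N and the motion stalled. I'll back off, rise and go over to the green key.

Emit:
step_arm(
  increments=[
    {"tx":-6,"ty":0,"tz":0,"ax":0,"ay":0,"az":0,"claw":-1},
    {"tx":-15,"ty":0,"tz":0,"ax":0,"ay":0,"az":0,"claw":-1},
    {"tx":-15,"ty":0,"tz":0,"ax":0,"ay":0,"az":0,"claw":-1},
    {"tx":0,"ty":0,"tz":0,"ax":0,"ay":0,"az":0,"claw":-1},
    {"tx":0,"ty":0,"tz":22,"ax":0,"ay":0,"az":0,"claw":-1},
    {"tx":0,"ty":0,"tz":22,"ax":0,"ay":0,"az":0,"claw":-1},
    {"tx":0,"ty":0,"tz":22,"ax":0,"ay":0,"az":0,"claw":-1},
    {"tx":0,"ty":0,"tz":22,"ax":0,"ay":0,"az":0,"claw":-1},
    {"tx":0,"ty":0,"tz":22,"ax":0,"ay":0,"az":0,"claw":-1},
    {"tx":0,"ty":0,"tz":0,"ax":0,"ay":0,"az":0,"claw":-1},
  ],
)

```text
time_s: 11.8
tcp_pos: [0.4627, 0.0791, 0.1835]
eef_rot: [179.8, 11.8, 178.6]
contact_force: [-0.1, 0.5, -0.4]
gripper_width: 0.0005
```

Emit:
step_arm(
  increments=[
    {"tx":12,"ty":-27,"tz":0,"ax":0,"ay":0,"az":0,"claw":-1},
    {"tx":12,"ty":-27,"tz":0,"ax":0,"ay":0,"az":0,"claw":-1},
    {"tx":12,"ty":-27,"tz":0,"ax":0,"ay":0,"az":0,"claw":-1},
    {"tx":12,"ty":-27,"tz":0,"ax":0,"ay":0,"az":0,"claw":-1},
    {"tx":12,"ty":-27,"tz":0,"ax":0,"ay":0,"az":0,"claw":-1},
    {"tx":12,"ty":-27,"tz":0,"ax":0,"ay":0,"az":0,"claw":-1},
    {"tx":12,"ty":-27,"tz":0,"ax":0,"ay":0,"az":0,"claw":-1},
    {"tx":12,"ty":-27,"tz":0,"ax":0,"ay":0,"az":0,"claw":-1},
    {"tx":12,"ty":-27,"tz":0,"ax":0,"ay":0,"az":0,"claw":-1},
    {"tx":8,"ty":-24,"tz":0,"ax":0,"ay":0,"az":0,"claw":-1},
    {"tx":0,"ty":0,"tz":0,"ax":0,"ay":0,"az":0,"claw":-1},
  ],
)

```text
time_s: 12.9
tcp_pos: [0.5776, -0.1921, 0.1791]
eef_rot: [-180.0, 11.4, 178.5]
contact_force: [0.4, 0.1, -0.0]
gripper_width: 0.0003
```

```bash
python3 tip.py
python3 - <<'E'
from h import *
c=cap('wrist'); a=c['image']; b=cap('top')['image'][140:240,270:430]; s=ld('top')
cv2.imwrite('pics/w3.png',np.vstack([a,cv2.copyMakeBorder(cv2.resize(b,(320,200)),0,0,0,320,0)]))
h=cv2.cvtColor(a,cv2.COLOR_BGR2HSV).astype(int); m=(h[...,1]>100)&(h[...,0]>40)&(h[...,0]<90); v,u=np.nonzero(m); print(np.median(u),np.median(v),plane(c,np.median(u),np.median(v),.095))
print('knob front, home pred', pix(s,(.507,.08,.056)))
E
```

```text
12.9 tcp [ 0.57764767 -0.19206083  0.1790685 ] tip [ 0.58141192 -0.19216572  0.16044541] F [ 0.381767    0.1346717  -0.00567102] turn [0.01870249 0.13099481 0.12023074]
327.0 196.0 [ 0.58076043 -0.18943227  0.095     ]
knob front, home pred (np.float64(323.43428029101614), np.float64(190.96238771894915))
```

View pics/w3.png

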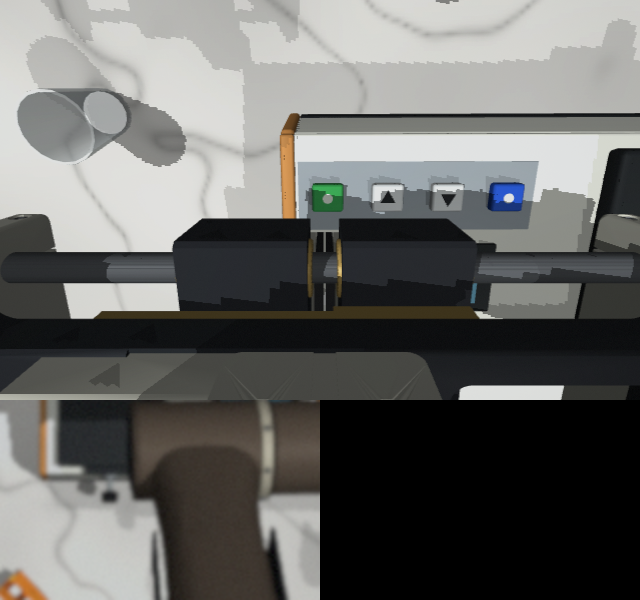

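The wrist view has green at (327,196), centred ahead of the fingers. The top inset shows the knob at about (324.5,188.5), which matches the home prediction. Descending.

Emit:
step_arm(
  increments=[
    {"tx":-1,"ty":1.5,"tz":-18,"ax":0,"ay":0,"az":0,"claw":-1},
    {"tx":-0.5,"ty":1,"tz":-18,"ax":0,"ay":0,"az":0,"claw":-1},
    {"tx":0,"ty":0,"tz":-17,"ax":0,"ay":0,"az":0,"claw":-1},
    {"tx":0,"ty":0,"tz":0,"ax":0,"ay":0,"az":0,"claw":-1},
    {"tx":0,"ty":0,"tz":0,"ax":0,"ay":0,"az":0,"claw":-1},
  ],
)

```text
time_s: 13.5
tcp_pos: [0.575, -0.1865, 0.1273]
eef_rot: [-180.0, 11.4, 178.7]
contact_force: [0.4, -0.6, 1.0]
gripper_width: 0.0003
```

Emit:
step_arm(
  increments=[
    {"tx":1,"ty":0,"tz":-5,"ax":0,"ay":0,"az":0,"claw":-1},
    {"tx":0.8,"ty":0,"tz":-4,"ax":0,"ay":0,"az":0,"claw":-1},
    {"tx":0,"ty":0,"tz":0,"ax":0,"ay":0,"az":0,"claw":-1},
    {"tx":0,"ty":0,"tz":0,"ax":0,"ay":0,"az":0,"claw":-1},
  ],
)

```text
time_s: 13.9
tcp_pos: [0.5768, -0.187, 0.1182]
eef_rot: [180.0, 11.5, 178.6]
contact_force: [-0.8, 0.7, 1.1]
gripper_width: 0.0005
```

Emit:
step_arm(
  increments=[
    {"tx":0.6,"ty":-2.5,"tz":-1,"ax":0,"ay":0,"az":0,"claw":-1},
    {"tx":0.2,"ty":0,"tz":-1,"ax":0,"ay":0,"az":0,"claw":-1},
    {"tx":0,"ty":0,"tz":0,"ax":0,"ay":0,"az":0,"claw":-1},
  ],
)

```text
time_s: 14.2
tcp_pos: [0.5776, -0.1896, 0.116]
eef_rot: [180.0, 11.4, 178.6]
contact_force: [-0.2, -0.0, -0.2]
gripper_width: 0.0005
```

Emit:
step_arm(
  increments=[
    {"tx":0.2,"ty":0,"tz":-1,"ax":0,"ay":0,"az":0,"claw":-1},
    {"tx":0.2,"ty":0,"tz":-1,"ax":0,"ay":0,"az":0,"claw":-1},
    {"tx":0,"ty":0,"tz":0,"ax":0,"ay":0,"az":0,"claw":-1},
  ],
)

```text
time_s: 14.5
tcp_pos: [0.578, -0.1895, 0.114]
eef_rot: [180.0, 11.5, 178.6]
contact_force: [-1.3, -1.2, 2.1]
gripper_width: 0.0006
```

Emit:
step_arm(
  increments=[
    {"tx":0.2,"ty":0,"tz":-1,"ax":0,"ay":0,"az":0,"claw":-1},
    {"tx":0.2,"ty":0,"tz":-1,"ax":0,"ay":0,"az":0,"claw":-1},
    {"tx":0,"ty":0,"tz":0,"ax":0,"ay":0,"az":0,"claw":-1},
  ],
)

```text
time_s: 14.8
tcp_pos: [0.5784, -0.1895, 0.1121]
eef_rot: [180.0, 11.5, 178.6]
contact_force: [-1.1, -0.2, 3.4]
gripper_width: 0.0004
```

Emit:
step_arm(
  increments=[
    {"tx":0.2,"ty":0,"tz":-1,"ax":0,"ay":0,"az":0,"claw":-1},
    {"tx":0,"ty":0,"tz":0,"ax":0,"ay":0,"az":0,"claw":-1},
  ],
)

```text
time_s: 15.0
tcp_pos: [0.5786, -0.1895, 0.1111]
eef_rot: [180.0, 11.5, 178.6]
contact_force: [-1.6, 0.1, 3.6]
gripper_width: 0.0005
```

Emit:
step_arm(
  increments=[
    {"tx":0.2,"ty":0,"tz":-1,"ax":0,"ay":0,"az":0,"claw":-1},
    {"tx":0,"ty":0,"tz":0,"ax":0,"ay":0,"az":0,"claw":-1},
  ],
)

```text
time_s: 15.2
tcp_pos: [0.5788, -0.1895, 0.1103]
eef_rot: [180.0, 11.5, 178.6]
contact_force: [-2.7, 0.5, 5.8]
gripper_width: 0.0007
```

Emit:
step_arm(
  increments=[
    {"tx":0.1,"ty":0,"tz":-0.5,"ax":0,"ay":0,"az":0,"claw":-1},
    {"tx":0,"ty":0,"tz":0,"ax":0,"ay":0,"az":0,"claw":-1},
  ],
)

```text
time_s: 15.4
tcp_pos: [0.5788, -0.1895, 0.1102]
eef_rot: [180.0, 11.5, 178.6]
contact_force: [-5.2, 1.1, 10.3]
gripper_width: 0.0004
```

The key is bottomed, so I'll draw clear.

Emit:
step_arm(
  increments=[
    {"tx":-1,"ty":0,"tz":5,"ax":0,"ay":0,"az":0,"claw":-1},
    {"tx":-3,"ty":0,"tz":15,"ax":0,"ay":0,"az":0,"claw":-1},
    {"tx":-4,"ty":0,"tz":20,"ax":0,"ay":0,"az":0,"claw":-1},
    {"tx":-5,"ty":0,"tz":25,"ax":0,"ay":0,"az":0,"claw":-1},
    {"tx":-15,"ty":-15,"tz":25,"ax":0,"ay":0,"az":0,"claw":-1},
    {"tx":-20,"ty":-30,"tz":20,"ax":0,"ay":0,"az":0,"claw":-1},
    {"tx":-20,"ty":-30,"tz":0,"ax":0,"ay":0,"az":0,"claw":-1},
    {"tx":-20,"ty":-30,"tz":0,"ax":0,"ay":0,"az":0,"claw":-1},
    {"tx":-20,"ty":-30,"tz":0,"ax":0,"ay":0,"az":0,"claw":-1},
    {"tx":0,"ty":0,"tz":0,"ax":0,"ay":0,"az":0,"claw":-1},
    {"tx":0,"ty":0,"tz":0,"ax":0,"ay":0,"az":0,"claw":-1},
  ],
)

```text
time_s: 16.5
tcp_pos: [0.4704, -0.3251, 0.2193]
eef_rot: [180.0, 11.4, 178.5]
contact_force: [0.0, -0.1, -0.7]
gripper_width: 0.0008
```

```bash
python3 tip.py
python3 - <<'E'
from h import *
a=cap('scene')['image']; b=cap('top'); i=b['image']
h=cv2.cvtColor(i,cv2.COLOR_BGR2HSV)[181:202,317:332,2]; v,u=np.nonzero(h<35); print('knob top px',u.mean()+317,v.mean()+181,len(u))
cv2.imwrite('pics/end.png',np.vstack([a[60:360],i[40:340]]))
E
```

```text
16.5 tcp [ 0.47040444 -0.32510654  0.21931086] tip [ 0.47417431 -0.3251959   0.20068883] F [ 0.03494699 -0.05803611 -0.73553815] turn [-0.0260498   0.14819053  0.10514333]
knob top px 324.14285714285717 187.85714285714286 7
```

View pics/end.png

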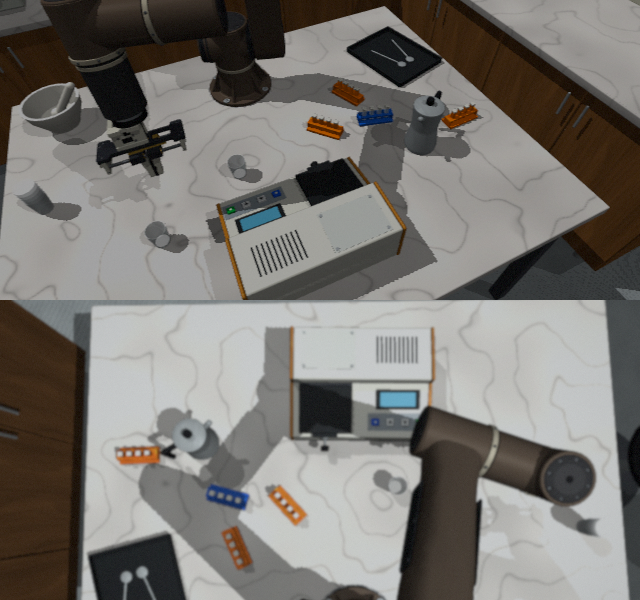

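The end view shows the lid shut, the knob in at (320,167) in the scene half, and the pot, cups and racks where they were. The arm is clear.

```bash
python3 -c "
from plant import r
print(r.close_job())"
```

```text
the job is handed in; nothing more can be done
None
```

I tapped the blue zero key, pushed the rod home, tapped the green read key, drew clear, and handed the job in at about 16.6 s of the 48 s. `r.close_job()` gives no verdict, so success rests on the checks below.

- **Keys:** both went about 4 mm from first touch to the bottom, where the finger stalled. Peak force readings were about 8 N on blue and 12 N on green, under the 20 N limit.
- **Rod:** the knob stalled at its stop at about 8–9 N. In the last top view it sat 9 px (about 26 mm) further in than at the start, which fits fully home given its 0–5 mm start. Only 7 dark pixels marked it, so that figure is rough.
- **End state:** by eye, the lid was shut and the pot, cups and rack stood where they were. I did not measure how far they moved. The arm was clear, with force readings near zero.
- **What disagreed:**
  - The rod stopped about 3 mm deeper than I had predicted.
  - The two-view heights came out 5–12 mm below the stated ones for the keys and knob, so I used the depth readings and touch instead.
  - The first move calls were refused; they went through once every row gave all seven fields.

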